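Put four mixed-up hand stamps back on their own rests

ROBOT

A 6-joint arm with a two-finger parallel gripper is mounted at the origin on the work surface. World frame = base frame: x ahead of the robot, y to its left, z up, the work surface at z = 0. Lengths are in m, angles in rad, forces in N, time in s.
With the tool pointing down it reaches from about 0.25 to 0.725 m from the base axis. Payload 4 kg.
Tool frame: the origin (TCP) lies midway between the tips of the shut fingers; the grasp point (between the pads) lies 19 mm behind it; z points along the fingers, y is the line along which they close (so a half turn about z gives the same grasp; the last joint's range is limited). The gripper opens to 85 mm and grips with 20 to 120 N. Pads are 22 mm wide; open, the fingers measure 114 mm over their backs; the gripper's body (76 mm by 85 mm) begins 54 mm behind the grasp point. The pads swing forward as they close: fully open they stand 13 mm farther back than shut.
Start: joints at [1.321, 0.241, 0.005, 1.335, 0, 1.571], TCP at [0.124, 0.484, 0.231] pointing down, gripper open.
Joint ranges: [-2.72, 2.72], [-1.05, 1.87], [-1.09, 1.28], [-1.99, 2.15], [-1.42, 1.44], [-3.14, 3.14]. Speed limits (rad/s): [2.79, 2.79, 3.14, 3.14, 3.14, 3.14].

INTERFACE

Orientations are given as a unit quaternion [x, y, z, w].
In Python, from workcell import get_obs, camera, job_done, silhouettes gives the robot as it stands. The module is installed in compiled form; this text tells all that it offers.
- The arm moves only by the tool drive_tool, never from a script. Its argument "increments" is a list of rows, each a list of 3 entries, a list of its own where there are three numbers: the shift along the world's x, y, z in mm, then the turn, a rotation vector about the world's x, y, z in degrees, then the opening, from 0 (shut) to 1 (fully open). A call has 1 to 8 rows; each row shifts and turns the commanded pose from where the row before left it; what a row does not reach is not made up. A row lasts 1/12 s, in which the tool goes at most 41.7 mm and 7.16 degrees, less where a joint would pass 70% of its speed; a pose out of reach is approached as far as the arm can. A call is refused whole if a number of a shift passes 41.7 or a number of a turn 7.16, either way. A call with a gripper value outside its range is refused whole. The fingers move at their own pace and stop on an object; the grip force is fixed at half the most. Time passes only in rows, so rows that do not move let the fingers close. It gives the time, the measured TCP pose, the force, the opening and the grip force at its end, in the units of the state.
- get_obs(): the state, without advancing time (a new reading comes with each control period).
- camera(name): name is "scene" or "top" or "wrist"; returns a dict with "image" (420x560x3 uint8, red, green, blue), "K" (3x3 intrinsics, pixels), "view" (4x4, takes a point from world to camera coordinates). Camera axes: x right, y down, z forward; pixel columns grow to the right and rows downward; lengths in m; the calibration is good to about 2 mm. A picture is of the moment at which its call begins. There is no depth.
- job_done(): hands the job in; it is judged then, once.
Trained networks look in a picture, given as the dict that the camera call returned (one of the last four; its "shot" number tells which), for a name from the list of things; names that differ only in an ending like _2 or _b are one class to them, and where a whole thing is asked for, a point or a joint stands for the part that bears it (a point fixed in the world has none). Each returns a list of dicts, best first, with "conf" (0 to 1); they miss things now and then, are a little off and sometimes report something else, mostly with a low value. They report only what shows in the picture. A call takes as long as a camera call. They do not tell look-alikes from the thing itself.
- silhouettes(query, picture): "region" (420x560 bool, what is visible of it) and "bbox" ([left, top, right, bottom] in pixels, round what is visible of it).
The state is a dict: "clock": time; "joint_pos": joint angles; "joint_vel": joint speeds; "tau": joint torques, N m; "eef_pos": TCP position; "tool_rot": TCP orientation; "ft_force": force on the tool from outside, world axes, zero at the start; "ft_torque": the same for the moment, N m; "grip_width": finger opening in m; "grasp_force": force on a finger pad.
Only numpy, scipy, OpenCV 4.12 (cv2) and the standard library are available. Lean on these libraries where they do the work, as an engineer would, in place of code of your own. Each camera call takes 0.05 s, during which the arm holds its last target. There are 200 camera calls.

TASK

The four hand stamps on the archive desk stand on the wrong rests. Swap them about, using the empty cork mat as the halfway spot, until each stamp stands in the middle of the rest that has the same outline as its own foot and the mat is empty again. Keep every stamp upright and set it down on its place before letting go, never drop it; which way round a stamp is turned does not matter.

Things in the scene. Friction and masses are not known exactly. Their poses are not given: they have to be found in the camera images.
- stamp_round: Loose upright hand stamp, 88 mm high, about 0.12 kg. Pale wooden foot round, diameter 50 mm, 22 mm high, rubber face down. Dark round wooden handle on the foot's centre line: thin neck, then a knob of diameter 26 mm from 54 to 83 mm above the underside (grip it there, from above). Origin: centre of the underside; z up the handle.
- stamp_square: Loose upright hand stamp, 88 mm high, about 0.12 kg. Pale wooden foot square, 46 x 46 mm, 22 mm high, rubber face down. Dark round wooden handle on the foot's centre line: thin neck, then a knob of diameter 26 mm from 54 to 83 mm above the underside (grip it there, from above). Origin: centre of the underside; z up the handle.
- stamp_oblong: Loose upright hand stamp, 88 mm high, about 0.12 kg. Pale wooden foot oblong, 70 along its own x, 30 along y mm, 22 mm high, rubber face down. Dark round wooden handle on the foot's centre line: thin neck, then a knob of diameter 26 mm from 54 to 83 mm above the underside (grip it there, from above). Origin: centre of the underside; z up the handle.
- stamp_triangle: Loose upright hand stamp, 88 mm high, about 0.12 kg. Pale wooden foot an equal-sided triangle, corners 38 from its centre (side 66) mm, 22 mm high, rubber face down. Dark round wooden handle on the foot's centre line: thin neck, then a knob of diameter 26 mm from 54 to 83 mm above the underside (grip it there, from above). Origin: centre of the underside; z up the handle.
- rest_round: Fixed flat stamp rest of dark steel with a grey felt top, no rim; its outline is round, diameter 90 mm, top surface 12 mm above the table. Origin: centre of the underside, at table height; z up.
- rest_square: Fixed flat stamp rest of dark steel with a grey felt top, no rim; its outline is square, 84 x 84 mm, top surface 12 mm above the table. Origin: centre of the underside, at table height; z up.
- rest_oblong: Fixed flat stamp rest of dark steel with a grey felt top, no rim; its outline is oblong, 104 along its own x, 60 along y mm, top surface 12 mm above the table. Origin: centre of the underside, at table height; z up.
- rest_triangle: Fixed flat stamp rest of dark steel with a grey felt top, no rim; its outline is an equal-sided triangle, corners 62 from its centre (side 107) mm, top surface 12 mm above the table. Origin: centre of the underside, at table height; z up.
- cork_mat: Fixed bare cork mat, 100 x 100 mm, 4 mm thick, empty at the start: the free spot. Origin: centre of the underside, at table height; z up.
Things that resemble listed ones, but are neither listed nor needed, are in the scene too. What is shaped like the stamp_oblong but purple or red is not meant.

How it is judged:
By the outcome, as a careful person would: the job done as asked, in the order asked, and still so for the second after the job is handed in, with the robot touching nothing.
It also fails if it takes over 136 s, if anything falls off the work surface, if the arm or the gripper's body presses on something with over 40 N, if the wrist force passes 120 N, or if a joint passes its speed limit or range.

## Working session

There is one attempt and no reset: what is moved stays moved. The work goes in short steps, Python scripts to look and compute and a tool call to move; the robot and the scene stay as the last step left them, time stands still between calls to the robot, and variables do not carry over. Pictures are saved under pics/ and viewed, at most 14 in all, crops included, and the job is handed in when it is done.

Besides the shell and the picture viewer there is one more tool, called by a JSON object that holds its "api" and its "payload". drive_tool: Moves the arm, as the interface text tells. Its arguments: {"type":"object","properties":{"increments":{"type":"array"}},"required":["increments"]}

```bash
mkdir -p pics; cat > h.py <<'E'
import numpy as np, cv2
from workcell import get_obs, camera, job_done, silhouettes
def save(p,n): cv2.imwrite('pics/'+n+'.png', cv2.cvtColor(p['image'],cv2.COLOR_RGB2BGR))
def ray(p,uv,z):
    V=np.array(p['view']);R=V[:3,:3];t=V[:3,3];c=-R.T@t
    d=R.T@np.linalg.inv(np.array(p['K']))@np.array([uv[0],uv[1],1.])
    return c+d*(z-c[2])/d[2]
def proj(p,X):
    V=np.array(p['view']);q=np.array(p['K'])@(V[:3,:3]@np.array(X)+V[:3,3]);return q[:2]/q[2]
E
python3 - <<'E'
from h import *
o=get_obs();print(o['clock'],o['eef_pos'],o['tool_rot'],o['grip_width'])
for n in('top','scene'):
    p=camera(n);save(p,n+'0')
    V=np.array(p['view']);print(n,'cam at',-V[:3,:3].T@V[:3,3])
    for q in ['stamp_round','stamp_square','stamp_oblong','stamp_triangle','rest_round','rest_square','rest_oblong','rest_triangle','cork_mat']:
        for r in silhouettes(q,p)[:3]:
            m=r['region'];M=cv2.moments(m.astype(np.uint8),True)
            uv=(M['m10']/M['m00'],M['m01']/M['m00'])
            print(q,round(r['conf'],2),r['bbox'],np.round(uv),np.round(ray(p,uv,.012 if 'rest' in q else .03)[:2],3))
E
```

```text
0.0 [0.12346077 0.4838646  0.23039432] [ 1.24594357e-01  9.92207199e-01 -1.04936012e-03 -1.35748014e-04] 0.08485503449849001
top cam at [ 0.37386212 -0.01105604  0.72363598]
stamp_round 0.6 [270.5, 215.8, 296.4, 247.5] [282. 231.] [ 0.438 -0.002]
stamp_square 0.7 [153.5, 94.1, 191.3, 136.3] [171. 116.] [0.648 0.201]
stamp_square 0.34 [415.2, 205.0, 454.0, 244.4] [432. 224.] [ 0.449 -0.262]
stamp_oblong 0.84 [335.4, 203.7, 376.0, 241.1] [354. 223.] [ 0.451 -0.128]
stamp_oblong 0.81 [404.0, 281.1, 442.0, 325.7] [423. 302.] [ 0.317 -0.239]
stamp_oblong 0.8 [413.0, 205.0, 453.2, 247.0] [432. 224.] [ 0.449 -0.261]
stamp_triangle 0.74 [369.9, 85.4, 413.5, 124.8] [391. 107.] [ 0.663 -0.199]
stamp_triangle 0.28 [114.6, 177.1, 181.7, 249.4] [149. 213.] [0.47  0.232]
rest_round 0.72 [363.3, 88.1, 410.6, 133.7] [387. 118.] [ 0.648 -0.196]
rest_square 0.87 [392.9, 201.8, 459.9, 262.7] [421. 235.] [ 0.432 -0.248]
rest_oblong 0.86 [154.1, 92.9, 208.7, 152.8] [182. 123.] [0.642 0.184]
rest_triangle 0.97 [250.2, 200.1, 313.7, 257.7] [274. 229.] [0.443 0.012]
cork_mat 0.88 [116.6, 179.4, 182.6, 249.3
[... 262 characters left out ...]
, 262.2] [142. 237.] [ 0.443 -0.262]
stamp_oblong 0.81 [126.7, 215.7, 155.7, 258.6] [142. 237.] [ 0.443 -0.262]
stamp_oblong 0.76 [196.2, 198.2, 231.3, 242.9] [211. 219.] [ 0.454 -0.133]
stamp_oblong 0.67 [125.0, 159.9, 159.5, 203.2] [139. 181.] [ 0.317 -0.242]
stamp_triangle 0.81 [190.7, 313.9, 225.0, 354.8] [209. 331.] [ 0.655 -0.196]
rest_round 0.74 [184.3, 313.3, 237.1, 367.6] [209. 346.] [ 0.672 -0.204]
rest_square 0.88 [119.5, 218.0, 177.9, 272.6] [150. 243.] [ 0.451 -0.254]
rest_oblong 0.61 [391.9, 221.7, 433.2, 280.0] [408. 258.] [0.656 0.177]
rest_triangle 0.94 [249.1, 173.8, 298.0, 222.4] [280. 201.] [0.455 0.005]
cork_mat 0.67 [353.0, 150.5, 422.4, 204.7] [389. 176.] [0.491 0.224]
```

View pics/top0.png

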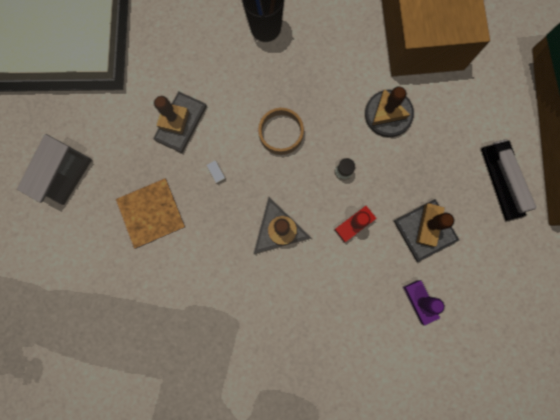

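View pics/scene0.png

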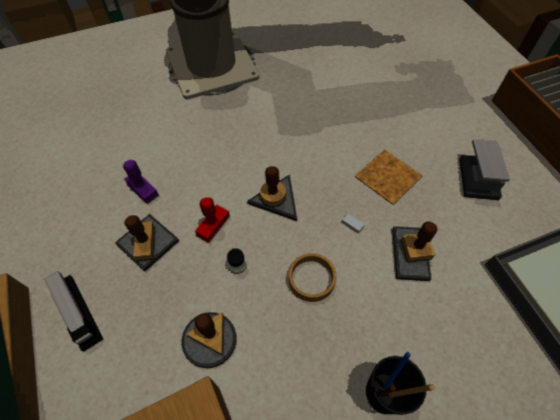

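```bash
cat >> h.py <<'E'
from scipy.optimize import minimize
def ngon(r,n,a0=0): a=a0+np.arange(n)*2*np.pi/n; return np.c_[r*np.cos(a),r*np.sin(a)]
def rect(a,b): return np.array([[a,b],[-a,b],[-a,-b],[a,-b]])/2
FOOT=dict(round=ngon(.025,40),square=rect(.046,.046),oblong=rect(.07,.03),triangle=ngon(.038,3))
REST=dict(round=ngon(.045,40),square=rect(.084,.084),oblong=rect(.104,.06),triangle=ngon(.062,3),mat=rect(.1,.1))
def prism(poly,z0,z1): return np.vstack([np.c_[poly,np.full(len(poly),z)] for z in (z0,z1)])
def parts_stamp(k,zb): return [prism(FOOT[k],zb,zb+.022),prism(ngon(.007,16),zb+.022,zb+.06),prism(ngon(.013,24),zb+.056,zb+.081),prism(ngon(.009,24),zb+.052,zb+.088)]
def render(p,parts,x,y,a,S=3):
    m=np.zeros((420*S,560*S),np.uint8);c,s=np.cos(a),np.sin(a)
    for P in parts:
        W=P@np.array([[c,s,0],[-s,c,0],[0,0,1]])+[x,y,0]
        uv=np.array([proj(p,w) for w in W])
        h=cv2.convexHull(((uv+.5)*S*16-8).astype(np.int32))
        cv2.fillConvexPoly(m,h,1,shift=4)
    return cv2.resize(m.astype(np.float32),(560,420),interpolation=cv2.INTER_AREA)
def region(p,q,xy,z,lim=.05):
    best=None
    for r in silhouettes(q,p):
        M=cv2.moments(r['region'].astype(np.uint8),True)
        if M['m00']<20: continue
        d=np.hypot(*(ray(p,(M['m10']/M['m00'],M['m01']/M['m00']),z)[:2]-xy))
        if d<lim and (best is None or r['conf']>best[0]): best=(r['conf'],r['region'])
    return None if best is None else best[1].astype(np.float32)
def fit(obs,parts,x0,nsym=4,yaws=8,hide=None):
    # obs: list of (pic, region, hidden mask)
    def loss(v):
        L=0
        for p,r,h in obs:
            m=render(p,parts,*v)*(1-h);rr=r*(1-h)
            L+=1-np.minimum(m,rr).sum()/np.maximum(m,rr).sum()
        return L/len(obs)
    c=min((loss((*x0,a)),a) for a in np.arange(yaws)*2*np.pi/nsym/yaws)
    v0=np.array([*x0,c[1]])
    r=minimize(loss,v0,method='Nelder-Mead',options=dict(initial_simplex=v0+np.vstack([np.zeros(3),np.diag([.008,.008,.15])]),xatol=2e-4,fatol=1e-4,maxiter=90))
    return r.x,r.fun
E
cat > m.py <<'E'
from h import *
ps=[camera('top'),camera('scene')]
S={'square':('oblong',(.642,.2)),'triangle':('round',(.655,-.197)),'round':('triangle',(.433,-.001)),'oblong':('square',(.446,-.261))}
SY=dict(round=40,square=4,oblong=2,triangle=3)
for k,(rk,x0) in S.items():
    o=[]
    for p in ps:
        r=region(p,'stamp_'+k,x0,.04)
        if r is not None:o.append((p,r,0*r))
    P=parts_stamp(k,.012)
    v,f=fit(o,P,x0,SY[k]);
    print('stamp',k,len(o),np.round(v,4),round(f,3),[np.round(fit([q],P,v[:2],SY[k])[0][:2],4) for q in o],flush=True)
    o=[]
    for p in ps:
        r=region(p,'rest_'+rk,x0,.012)
        if r is not None:o.append((p,r,render(p,P,*v)))
    P=[prism(REST[rk],0,.012)]
    v,f=fit(o,P,x0,SY[rk]);
    print('  rest',rk,len(o),np.round(v,4),round(f,3),[np.round(fit([q],P,v[:2],SY[rk])[0][:2],4) for q in o],flush=True)
o=[]
for p in ps:
    r=region(p,'cork_mat',(.475,.23),.004)
    if r is not None:o.append((p,r,0*r))
v,f=fit(o,[prism(REST['mat'],0,.004)],(.475,.23));print('mat',np.round(v,4),f)
E
time python3 m.py
```

```text
stamp square 2 [0.6456 0.1996 1.2708] 0.089 [array([0.6462, 0.1998]), array([0.6453, 0.1994])]
  rest oblong 2 [0.6462 0.1908 2.6794] 0.057 [array([0.646 , 0.1913]), array([0.6459, 0.1903])]
stamp triangle 2 [ 0.6578 -0.195   0.2162] 0.07 [array([ 0.6584, -0.1942]), array([ 0.6572, -0.1956])]
  rest round 2 [ 0.6596 -0.201   0.1271] 0.069 [array([ 0.6596, -0.2004]), array([ 0.6593, -0.2018])]
stamp round 2 [ 0.4392 -0.002   0.1241] 0.084 [array([ 0.4391, -0.0013]), array([ 0.4389, -0.0019])]
  rest triangle 2 [0.4434 0.0066 0.2733] 0.103 [array([0.4436, 0.0069]), array([0.4429, 0.0056])]
stamp oblong 1 [ 0.4471 -0.2596  2.9414] 0.082 [array([ 0.4472, -0.2596])]
  rest square 2 [ 0.4407 -0.2582  0.4599] 0.11 [array([ 0.4415, -0.2577]), array([ 0.4413, -0.2584])]
mat [0.4735 0.2412 0.4164] 0.050818800926208496
real	0m32.362s
user	0m22.361s
sys	0m8.250s
```

{"api": "drive_tool", "payload": {"increments": [[[20, -10, 0], [0, 0, 0], 1], [[35, -19, 0], [0, 0, 0], 1], [[35, -19, 0], [0, 0, 0], 1], [[35, -19, 0], [0, 0, 0], 1], [[35, -19, 0], [0, 0, 0], 1], [[35, -19, 0], [0, 0, 0], 1], [[35, -19, 0], [0, 0, 0], 1], [[35, -19, 0], [0, 0, 0], 1]]}}

```text
clock: 2.67
eef_pos: [0.3901, 0.3403, 0.2315]
tool_rot: [0.125, 0.992, 0.0, 0.0]
ft_force: [-0.1, 1.4, 0.1]
grip_width: 0.0853
grasp_force: 0.0
```

{"api": "drive_tool", "payload": {"increments": [[[35, -19, 0], [0, 0, 0], 1], [[35, -19, 0], [0, 0, 0], 1], [[35, -19, 0], [0, 0, 0], 1], [[35, -19, -10], [0, 0, 0], 1], [[35, -19, -10], [0, 0, 0], 1], [[35, -19, -10], [0, 0, 0], 1], [[30, -19, -10], [0, 0, 0], 1], [[17, -8, -10], [0, 0, 0], 1]]}}

```text
clock: 3.33
eef_pos: [0.6487, 0.1971, 0.18]
tool_rot: [0.126, 0.992, -0.0, 0.0]
ft_force: [-1.2, 0.3, -0.2]
grip_width: 0.0853
grasp_force: 0.0
```

{"api": "drive_tool", "payload": {"increments": [[[0, 0, 0], [0, 0, 0], 1], [[0, 0, 0], [0, 0, 0], 1], [[0, 0, 0], [0, 0, 0], 1]]}}

```text
clock: 3.58
eef_pos: [0.6451, 0.2008, 0.1813]
tool_rot: [0.124, 0.992, 0.0, -0.0]
ft_force: [-0.2, 0.8, -0.0]
grip_width: 0.0852
grasp_force: 0.0
```

{"api": "drive_tool", "payload": {"increments": [[[0, 0, -35], [0, 0, 0], 1], [[0, 0, -35], [0, 0, 0], 0.7], [[0, 0, -25], [0, 0, 0], 0.7], [[0, 0, -15], [0, 0, 0], 0.7], [[0, 0, -10], [0, 0, 0], 0.7], [[0, 0, 0], [0, 0, 0], 0.7]]}}

```text
clock: 4.08
eef_pos: [0.6435, 0.2013, 0.0598]
tool_rot: [0.124, 0.992, -0.001, -0.002]
ft_force: [-0.4, -0.7, -0.8]
grip_width: 0.0598
grasp_force: 0.0
```

{"api": "drive_tool", "payload": {"increments": [[[0, 0, 0], [0, 0, 0], 0], [[0, 0, 0], [0, 0, 0], 0], [[0, 0, 0], [0, 0, 0], 0], [[0, 0, 0], [0, 0, 0], 0], [[0, 0, 0], [0, 0, 0], 0], [[0, 0, 0], [0, 0, 0], 0], [[0, 0, 0], [0, 0, 0], 0], [[0, 0, 0], [0, 0, 0], 0]]}}

```text
clock: 4.75
eef_pos: [0.647, 0.2012, 0.0637]
tool_rot: [0.125, 0.992, 0.001, 0.002]
ft_force: [-0.8, 1.0, 5.5]
grip_width: 0.0247
grasp_force: 58.9
```

{"api": "drive_tool", "payload": {"increments": [[[0, 0, 15], [0, 0, 0], 0], [[0, 0, 30], [0, 0, 0], 0], [[0, 0, 35], [0, 0, 0], 0], [[-10, 2, 20], [0, 0, 0], 0], [[-30, 7, 0], [0, 0, 0], 0], [[-35, 8, 0], [0, 0, 0], 0], [[-35, 9, 0], [0, 0, 0], 0], [[-35, 9, 0], [0, 0, 0], 0]]}}

```text
clock: 5.42
eef_pos: [0.499, 0.2352, 0.1612]
tool_rot: [0.125, 0.992, -0.0, -0.0]
ft_force: [-0.3, 1.1, -1.1]
grip_width: 0.0245
grasp_force: 59.3
```

{"api": "drive_tool", "payload": {"increments": [[[-20, 5, 0], [0, 0, 0], 0], [[-7, 1, 0], [0, 0, 0], 0], [[0, 0, -20], [0, 0, 0], 0], [[0, 0, -30], [0, 0, 0], 0], [[0, 0, -30], [0, 0, 0], 0], [[0, 0, -14], [0, 0, 0], 0], [[0, 0, 0], [0, 0, 0], 0], [[0, 0, 0], [0, 0, 0], 0]]}}

```text
clock: 6.08
eef_pos: [0.4737, 0.2409, 0.0667]
tool_rot: [0.125, 0.992, -0.001, -0.001]
ft_force: [0.7, -0.1, -0.9]
grip_width: 0.0245
grasp_force: 59.3
```

```bash
python3 - <<'E'
from h import *
p=camera('scene');save(p,'s1')
o=get_obs();print(o['eef_pos'],o['ft_force'],o['grip_width'],o['grasp_force'])
E
```

```text
[0.47471852 0.24155336 0.06791098] [ 0.26486364  0.98033163 -0.80267125] 0.02436362934809122 59.27618182031438
```

View pics/s1.png

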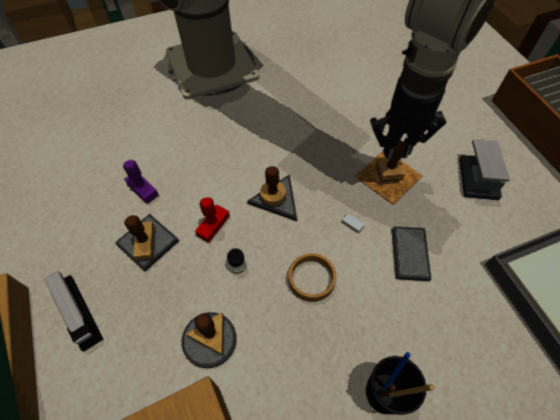

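{"api": "drive_tool", "payload": {"increments": [[[0, 0, -5], [0, 0, 0], 0], [[0, 0, -3], [0, 0, 0], 0], [[0, 0, 0], [0, 0, 0], 0], [[0, 0, 0], [0, 0, 0], 0]]}}

```text
clock: 6.47
eef_pos: [0.4739, 0.2416, 0.0598]
tool_rot: [0.125, 0.992, 0.0, 0.0]
ft_force: [-0.4, -0.7, -0.9]
grip_width: 0.0244
grasp_force: 59.3
```

{"api": "drive_tool", "payload": {"increments": [[[0, 0, -2], [0, 0, 0], 0], [[0, 0, -2], [0, 0, 0], 0], [[0, 0, 0], [0, 0, 0], 0], [[0, 0, 0], [0, 0, 0], 0]]}}

```text
clock: 6.8
eef_pos: [0.4739, 0.2417, 0.0558]
tool_rot: [0.125, 0.992, 0.0, 0.0]
ft_force: [-0.5, -0.3, 3.0]
grip_width: 0.0244
grasp_force: 59.4
```

{"api": "drive_tool", "payload": {"increments": [[[0, 0, -0.5], [0, 0, 0], 0.3], [[0, 0, 0], [0, 0, 0], 0.6], [[0, 0, 0], [0, 0, 0], 0.7], [[0, 0, 0], [0, 0, 0], 0.7], [[0, 0, 15], [0, 0, 0], 0.7], [[0, 0, 30], [0, 0, 0], 0.7], [[0, 0, 40], [0, 0, 0], 0.7], [[0, 0, 40], [0, 0, 0], 0.7]]}}

```text
clock: 7.47
eef_pos: [0.4726, 0.241, 0.18]
tool_rot: [0.125, 0.992, -0.001, -0.001]
ft_force: [1.1, 0.7, 0.2]
grip_width: 0.06
grasp_force: 0.0
```

{"api": "drive_tool", "payload": {"increments": [[[0, -20, 0], [0, 0, 0], 0.7], [[-2, -40, 0], [0, 0, 0], 0.7], [[-2, -41, 0], [0, 0, 0], 0.7], [[-2, -41, 0], [0, 0, 0], 0.7], [[-2, -41, 0], [0, 0, 0], 0.7], [[-2, -41, 0], [0, 0, 0], 0.7], [[-2, -41, 0], [0, 0, 0], 0.7], [[-2, -41, 0], [0, 0, 0], 0.7]]}}

```text
clock: 8.13
eef_pos: [0.4592, -0.0663, 0.1799]
tool_rot: [0.124, 0.992, 0.0, 0.0]
ft_force: [0.7, 0.3, 0.3]
grip_width: 0.06
grasp_force: 0.0
```

{"api": "drive_tool", "payload": {"increments": [[[-2, -41, 0], [0, 0, 0], 0.7], [[-2, -41, 0], [0, 0, 0], 0.7], [[-2, -41, 0], [0, 0, 0], 0.7], [[-3, -40, 0], [0, 0, 0], 0.7], [[-3, -25, 0], [0, 0, 0], 0.7], [[0, -6.5, 0], [0, 0, 0], 0.7], [[0, 0, 0], [0, 0, 0], 0.7], [[0, 0, 0], [0, 0, 0], 0.7]]}}

```text
clock: 8.8
eef_pos: [0.4474, -0.2586, 0.1794]
tool_rot: [0.125, 0.992, 0.001, -0.0]
ft_force: [-0.2, 0.8, 0.7]
grip_width: 0.0596
grasp_force: 0.0
```

```bash
cat > m2.py <<'E'
from h import *
import sys
# usage: name kind x y z nsym ; kinds stamp/rest/mat
ps=[camera('top'),camera('scene'),][:]
SY=dict(round=40,square=4,oblong=2,triangle=3,mat=4)
for a in sys.argv[1:]:
    t,k,x,y,z=a.split(',');x0=(float(x),float(y));z=float(z)
    q='cork_mat' if k=='mat' else t+'_'+k
    P=parts_stamp(k,z) if t=='stamp' else [prism(REST[k],0,.012)]
    for p,n in zip(ps,('top','scene')):
        r=region(p,q,x0,z+.03 if t=='stamp' else .012)
        if r is None: print(q,n,'none');continue
        v,f=fit([(p,r,0*r)],P,x0,SY[k]);print(q,n,np.round(v,4),round(f,3))
for p,n in zip(ps,('top','scene')): print(n,p.get('shot'))
save(ps[0],'t_last');save(ps[1],'s_last')
o=get_obs();print(o['clock'],o['eef_pos'],o['ft_force'])
E
python3 m2.py stamp,square,.4735,.241,.004 rest,oblong,.646,.191,0 stamp,oblong,.447,-.26,.012
```

```text
stamp_square top [0.4738 0.241  1.2985] 0.052
stamp_square scene [0.4727 0.2403 1.3103] 0.057
rest_oblong top [0.6465 0.1909 2.7071] 0.03
rest_oblong scene [0.6462 0.1898 2.699 ] 0.041
stamp_oblong top [ 0.4479 -0.2593  2.8772] 0.11
stamp_oblong scene [ 0.4474 -0.2604  2.9101] 0.057
top 6
scene 7
9.2 [ 0.44786511 -0.25821056  0.17996529] [-0.30771912  0.40884746 -0.3261555 ]
```

{"api": "drive_tool", "payload": {"increments": [[[0, 0, -35], [0, 0, 0], 0.7], [[0, 0, -35], [0, 0, 0], 0.7], [[0, 0, -25], [0, 0, 0], 0.7], [[0, 0, -14], [0, 0, 0], 0.7], [[0, 0, -9], [0, 0, 0], 0.7], [[0, 0, 0], [0, 0, 0], 0.7], [[0, 0, 0], [0, 0, 0], 0.4], [[0, 0, 0], [0, 0, 0], 0]]}}

```text
clock: 9.87
eef_pos: [0.4487, -0.2595, 0.0631]
tool_rot: [0.124, 0.992, -0.0, 0.001]
ft_force: [0.5, 0.2, 0.3]
grip_width: 0.0365
grasp_force: 0.0
```

{"api": "drive_tool", "payload": {"increments": [[[0, 0, 0], [0, 0, 0], 0], [[0, 0, 0], [0, 0, 0], 0], [[0, 0, 0], [0, 0, 0], 0], [[0, 0, 0], [0, 0, 0], 0], [[0, 0, 0], [0, 0, 0], 0]]}}

```text
clock: 10.28
eef_pos: [0.449, -0.2598, 0.0636]
tool_rot: [0.125, 0.992, -0.001, 0.002]
ft_force: [-0.1, 0.1, 5.6]
grip_width: 0.0245
grasp_force: 59.4
```

{"api": "drive_tool", "payload": {"increments": [[[0, 0, 15], [0, 0, 0], 0], [[0, 0, 30], [0, 0, 0], 0], [[0, 0, 35], [0, 0, 0], 0], [[0, 0, 40], [0, 0, 0], 0], [[8, 18, 0], [0, 0, 0], 0], [[15, 34, 0], [0, 0, 0], 0], [[16, 37, 0], [0, 0, 0], 0], [[16, 37, 0], [0, 0, 0], 0]]}}

```text
clock: 10.95
eef_pos: [0.5028, -0.1322, 0.1823]
tool_rot: [0.126, 0.992, -0.0, 0.0]
ft_force: [0.5, -0.2, -1.3]
grip_width: 0.0242
grasp_force: 59.1
```

{"api": "drive_tool", "payload": {"increments": [[[16, 37, 0], [0, 0, 0], 0], [[16, 37, 0], [0, 0, 0], 0], [[16, 37, 0], [0, 0, 0], 0], [[16, 37, 0], [0, 0, 0], 0], [[16, 37, 0], [0, 0, 0], 0], [[16, 37, 0], [0, 0, 0], 0], [[16, 37, 0], [0, 0, 0], 0], [[16, 34, 0], [0, 0, 0], 0]]}}

```text
clock: 11.62
eef_pos: [0.6307, 0.1623, 0.1816]
tool_rot: [0.124, 0.992, -0.0, -0.0]
ft_force: [0.9, 0.1, -0.7]
grip_width: 0.0245
grasp_force: 59.1
```

{"api": "drive_tool", "payload": {"increments": [[[11, 23, 0], [0, 0, 0], 0], [[5, 8, 0], [0, 0, 0], 0], [[0, 0, -20], [0, 0, 0], 0], [[0, 0, -30], [0, 0, 0], 0], [[0, 0, -35], [0, 0, 0], 0], [[0, 0, -20], [0, 0, 0], 0], [[0, 0, -8], [0, 0, 0], 0], [[0, 0, 0], [0, 0, 0], 0]]}}

```text
clock: 12.28
eef_pos: [0.6445, 0.1905, 0.0665]
tool_rot: [0.125, 0.992, -0.001, -0.003]
ft_force: [-0.1, 0.7, -1.3]
grip_width: 0.0243
grasp_force: 59.3
```

{"api": "drive_tool", "payload": {"increments": [[[0, 0, 0], [0, 0, 0], 0], [[0, 0, -2], [0, 0, 0], 0], [[0, 0, 0], [0, 0, 0], 0], [[0, 0, 0], [0, 0, 0], 0]]}}

```text
clock: 12.62
eef_pos: [0.6475, 0.1911, 0.0681]
tool_rot: [0.125, 0.992, 0.0, 0.001]
ft_force: [-0.3, 0.2, -1.0]
grip_width: 0.0248
grasp_force: 59.3
```

{"api": "drive_tool", "payload": {"increments": [[[0, 0, -2], [0, 0, 0], 0], [[0, 0, 0], [0, 0, 0], 0], [[0, 0, 0], [0, 0, 0], 0]]}}

```text
clock: 12.87
eef_pos: [0.6466, 0.1909, 0.0649]
tool_rot: [0.125, 0.992, 0.0, 0.0]
ft_force: [-0.3, -0.5, 0.1]
grip_width: 0.0243
grasp_force: 59.3
```

{"api": "drive_tool", "payload": {"increments": [[[0, 0, -1], [0, 0, 0], 0], [[0, 0, 0], [0, 0, 0], 0], [[0, 0, 0], [0, 0, 0], 0]]}}

```text
clock: 13.12
eef_pos: [0.6466, 0.191, 0.0638]
tool_rot: [0.125, 0.992, 0.0, -0.0]
ft_force: [0.6, 0.0, -1.1]
grip_width: 0.0246
grasp_force: 59.4
```

{"api": "drive_tool", "payload": {"increments": [[[0, 0, -1], [0, 0, 0], 0], [[0, 0, 0], [0, 0, 0], 0], [[0, 0, 0], [0, 0, 0], 0]]}}

```text
clock: 13.37
eef_pos: [0.6466, 0.191, 0.0637]
tool_rot: [0.125, 0.992, 0.0, 0.0]
ft_force: [-1.7, -0.6, 4.9]
grip_width: 0.0244
grasp_force: 59.9
```

{"api": "drive_tool", "payload": {"increments": [[[0, 0, -0.7], [0, 0, 0], 0], [[0, 0, 0], [0, 0, 0], 0], [[0, 0, 0], [0, 0, 0], 0]]}}

```text
clock: 13.62
eef_pos: [0.6466, 0.1911, 0.0636]
tool_rot: [0.125, 0.992, 0.0, 0.0]
ft_force: [-3.6, -0.2, 7.5]
grip_width: 0.0244
grasp_force: 60.3
```

{"api": "drive_tool", "payload": {"increments": [[[0, 0, 0], [0, 0, 0], 0.3], [[0, 0, 0], [0, 0, 0], 0.6], [[0, 0, 0], [0, 0, 0], 0.7], [[0, 0, 0], [0, 0, 0], 0.7], [[0, 0, 15], [0, 0, 0], 0.7], [[0, 0, 30], [0, 0, 0], 0.7], [[0, 0, 35], [0, 0, 0], 0.7], [[0, 0, 20], [0, 0, 0], 0.7]]}}

```text
clock: 14.28
eef_pos: [0.6478, 0.1912, 0.1653]
tool_rot: [0.125, 0.992, 0.001, 0.002]
ft_force: [-0.2, 1.8, 1.1]
grip_width: 0.0601
grasp_force: 0.0
```

{"api": "drive_tool", "payload": {"increments": [[[-20, 6, 0], [0, 0, 0], 0.7], [[-35, 10, 0], [0, 0, 0], 0.7], [[-38, 11, 0], [0, 0, 0], 0.7], [[-38, 11, 0], [0, 0, 0], 0.7], [[-30, 9, 0], [0, 0, 0], 0.7], [[-12, 3, 0], [0, 0, 0], 0.7], [[0, 0, 0], [0, 0, 0], 0.7], [[0, 0, 0], [0, 0, 0], 0.7]]}}

```text
clock: 14.95
eef_pos: [0.4735, 0.2414, 0.1624]
tool_rot: [0.124, 0.992, 0.0, 0.0]
ft_force: [0.3, 0.9, -1.0]
grip_width: 0.0595
grasp_force: 0.0
```

```bash
python3 m2.py stamp,oblong,.646,.191,.012 rest,square,.441,-.258,0 stamp,square,.4733,.2407,.004
```

```text
stamp_oblong top [0.6472 0.1924 2.885 ] 0.076
stamp_oblong scene [0.6459 0.1904 2.8304] 0.087
rest_square top [ 0.4418 -0.2573  0.4766] 0.047
rest_square scene [ 0.4403 -0.2587  0.4731] 0.024
stamp_square top [0.4729 0.2391 1.2759] 0.168
stamp_square scene [0.4723 0.24   1.3372] 0.124
top 8
scene 9
15.35 [0.47418282 0.24065884 0.16178218] [ 0.71151559 -0.61676097 -0.54147455]
```

View pics/s_last.png

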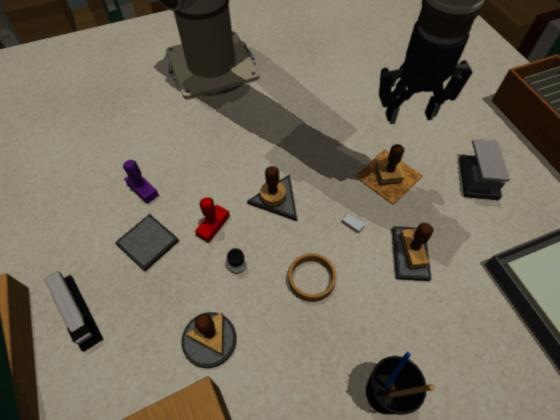

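{"api": "drive_tool", "payload": {"increments": [[[0, 0, -35], [0, 0, 0], 0.7], [[0, 0, -35], [0, 0, 0], 0.7], [[0, 0, -20], [0, 0, 0], 0.7], [[0, 0, -12], [0, 0, 0], 0.7], [[0, 0, -6], [0, 0, 0], 0.7], [[0, 0, 0], [0, 0, 0], 0.7], [[0, 0, 0], [0, 0, 0], 0.4], [[0, 0, 0], [0, 0, 0], 0]]}}

```text
clock: 16.02
eef_pos: [0.4747, 0.2414, 0.0553]
tool_rot: [0.125, 0.992, 0.001, 0.001]
ft_force: [0.6, 0.9, -0.9]
grip_width: 0.0365
grasp_force: 0.0
```

{"api": "drive_tool", "payload": {"increments": [[[0, 0, 0], [0, 0, 0], 0], [[0, 0, 0], [0, 0, 0], 0], [[0, 0, 0], [0, 0, 0], 0], [[0, 0, 0], [0, 0, 0], 0], [[0, 0, 0], [0, 0, 0], 0]]}}

```text
clock: 16.43
eef_pos: [0.4747, 0.2415, 0.0555]
tool_rot: [0.125, 0.992, 0.001, 0.001]
ft_force: [0.2, -1.1, 5.7]
grip_width: 0.0244
grasp_force: 59.1
```

{"api": "drive_tool", "payload": {"increments": [[[0, 0, 15], [0, 0, 0], 0], [[0, 0, 35], [0, 0, 0], 0], [[0, 0, 40], [0, 0, 0], 0], [[0, 0, 40], [0, 0, 0], 0], [[-1, -18, 0], [0, 0, 0], 0], [[-2, -35, 0], [0, 0, 0], 0], [[-3, -41, 0], [0, 0, 0], 0], [[-3, -41, 0], [0, 0, 0], 0]]}}

```text
clock: 17.1
eef_pos: [0.4638, 0.1051, 0.1839]
tool_rot: [0.123, 0.992, -0.0, -0.0]
ft_force: [0.3, -0.6, -0.9]
grip_width: 0.0243
grasp_force: 59.3
```

{"api": "drive_tool", "payload": {"increments": [[[-3, -41, 0], [0, 0, 0], 0], [[-3, -41, 0], [0, 0, 0], 0], [[-3, -41, 0], [0, 0, 0], 0], [[-3, -41, 0], [0, 0, 0], 0], [[-3, -41, 0], [0, 0, 0], 0], [[-3, -41, 0], [0, 0, 0], 0], [[-3, -41, 0], [0, 0, 0], 0], [[-2, -40, 0], [0, 0, 0], 0]]}}

```text
clock: 17.77
eef_pos: [0.4403, -0.2228, 0.1838]
tool_rot: [0.125, 0.992, 0.0, -0.001]
ft_force: [1.4, 0.3, -1.5]
grip_width: 0.0243
grasp_force: 59.3
```

{"api": "drive_tool", "payload": {"increments": [[[-0.5, -26, 0], [0, 0, 0], 0], [[0, -10.4, 0], [0, 0, 0], 0], [[0, 0, -20], [0, 0, 0], 0], [[0, 0, -35], [0, 0, 0], 0], [[0, 0, -35], [0, 0, 0], 0], [[0, 0, -20], [0, 0, 0], 0], [[0, 0, -8], [0, 0, 0], 0], [[0, 0, 0], [0, 0, 0], 0]]}}

```text
clock: 18.43
eef_pos: [0.4395, -0.256, 0.0649]
tool_rot: [0.124, 0.992, 0.001, -0.002]
ft_force: [0.4, -0.4, -1.8]
grip_width: 0.0246
grasp_force: 59.7
```

{"api": "drive_tool", "payload": {"increments": [[[0, 0, -1], [0, 0, 0], 0], [[0, 0, 0], [0, 0, 0], 0], [[0, 0, -1], [0, 0, 0], 0], [[0, 0, 0], [0, 0, 0], 0], [[0, 0, 0], [0, 0, 0], 0]]}}

```text
clock: 18.85
eef_pos: [0.4414, -0.2574, 0.0645]
tool_rot: [0.124, 0.992, -0.0, 0.0]
ft_force: [0.3, -0.9, -2.4]
grip_width: 0.0246
grasp_force: 59.7
```

{"api": "drive_tool", "payload": {"increments": [[[0, 0, -0.7], [0, 0, 0], 0], [[0, 0, 0], [0, 0, 0], 0], [[0, 0, 0], [0, 0, 0], 0]]}}

```text
clock: 19.1
eef_pos: [0.4411, -0.2574, 0.0634]
tool_rot: [0.125, 0.992, 0.0, 0.0]
ft_force: [-0.1, -0.3, -0.5]
grip_width: 0.0245
grasp_force: 59.7
```

{"api": "drive_tool", "payload": {"increments": [[[0, 0, -0.7], [0, 0, 0], 0], [[0, 0, 0], [0, 0, 0], 0], [[0, 0, 0], [0, 0, 0], 0]]}}

```text
clock: 19.35
eef_pos: [0.4412, -0.2575, 0.0631]
tool_rot: [0.125, 0.992, -0.0, 0.0]
ft_force: [-0.4, 0.5, 2.8]
grip_width: 0.0242
grasp_force: 60.0
```

{"api": "drive_tool", "payload": {"increments": [[[0, 0, -0.5], [0, 0, 0], 0], [[0, 0, 0], [0, 0, 0], 0], [[0, 0, 0], [0, 0, 0], 0]]}}

```text
clock: 19.6
eef_pos: [0.4412, -0.2576, 0.0631]
tool_rot: [0.125, 0.992, -0.0, 0.0]
ft_force: [-2.7, 0.8, 6.7]
grip_width: 0.0245
grasp_force: 60.6
```

{"api": "drive_tool", "payload": {"increments": [[[0, 0, 0], [0, 0, 0], 0.3], [[0, 0, 0], [0, 0, 0], 0.6], [[0, 0, 0], [0, 0, 0], 0.7], [[0, 0, 0], [0, 0, 0], 0.7], [[0, 0, 15], [0, 0, 0], 0.7], [[0, 0, 35], [0, 0, 0], 0.7], [[0, 0, 40], [0, 0, 0], 0.7], [[0, 0, 20], [0, 0, 0], 0.7]]}}

```text
clock: 20.27
eef_pos: [0.4425, -0.2582, 0.176]
tool_rot: [0.125, 0.992, -0.001, 0.002]
ft_force: [1.5, -1.2, 0.1]
grip_width: 0.0595
grasp_force: 0.0
```

{"api": "drive_tool", "payload": {"increments": [[[0, 20, 0], [0, 0, 0], 0.7], [[-1, 40, 0], [0, 0, 0], 0.7], [[-1, 41, 0], [0, 0, 0], 0.7], [[0, 41, 0], [0, 0, 0], 0.7], [[0, 41, 0], [0, 0, 0], 0.7], [[0, 41, 0], [0, 0, 0], 0.7], [[0, 25, 0], [0, 0, 0], 0.7], [[0, 7.3, 0], [0, 0, 0], 0.7]]}}

```text
clock: 20.93
eef_pos: [0.4387, 0.0023, 0.1721]
tool_rot: [0.122, 0.993, 0.001, -0.0]
ft_force: [-0.7, 0.2, -0.8]
grip_width: 0.0599
grasp_force: 0.0
```

```bash
python3 m2.py stamp,square,.441,-.258,.012 stamp,round,.439,-.002,.012 stamp,triangle,.658,-.195,.012
```

```text
stamp_square top [ 0.4408 -0.2581  1.2316] 0.217
stamp_square scene [ 0.4393 -0.2587  1.3468] 0.058
stamp_round top none
stamp_round scene none
stamp_triangle top none
stamp_triangle scene [ 0.6573 -0.1956  0.2097] 0.044
top 10
scene 11
21.3333 [ 0.4391757  -0.00239728  0.17210639] [ 0.23855684 -0.07887237  0.67470352]
```

{"api": "drive_tool", "payload": {"increments": [[[0, 0, -35], [0, 0, 0], 0.7], [[0, 0, -35], [0, 0, 0], 0.7], [[0, 0, -22], [0, 0, 0], 0.7], [[0, 0, -12], [0, 0, 0], 0.7], [[0, 0, -6], [0, 0, 0], 0.7], [[0, 0, 0], [0, 0, 0], 0.7], [[0, 0, 0], [0, 0, 0], 0.4], [[0, 0, 0], [0, 0, 0], 0]]}}

```text
clock: 22.0
eef_pos: [0.4402, -0.0014, 0.0633]
tool_rot: [0.125, 0.992, 0.0, 0.001]
ft_force: [-0.1, -0.2, -0.6]
grip_width: 0.0365
grasp_force: 0.0
```

{"api": "drive_tool", "payload": {"increments": [[[0, 0, 0], [0, 0, 0], 0], [[0, 0, 0], [0, 0, 0], 0], [[0, 0, 0], [0, 0, 0], 0], [[0, 0, 0], [0, 0, 0], 0], [[0, 0, 0], [0, 0, 0], 0]]}}

```text
clock: 22.42
eef_pos: [0.4403, -0.0012, 0.0634]
tool_rot: [0.125, 0.992, -0.0, 0.001]
ft_force: [-0.5, -0.7, 5.3]
grip_width: 0.0246
grasp_force: 59.0
```

{"api": "drive_tool", "payload": {"increments": [[[0, 0, 15], [0, 0, 0], 0], [[0, 0, 30], [0, 0, 0], 0], [[0, 0, 35], [0, 0, 0], 0], [[3, 18, 20], [0, 0, 0], 0], [[5, 35, 0], [0, 0, 0], 0], [[6, 40, 0], [0, 0, 0], 0], [[6, 40, 0], [0, 0, 0], 0], [[6, 40, 0], [0, 0, 0], 0]]}}

```text
clock: 23.08
eef_pos: [0.4649, 0.1735, 0.1625]
tool_rot: [0.125, 0.992, 0.0, 0.0]
ft_force: [0.7, -0.7, -1.1]
grip_width: 0.0247
grasp_force: 59.1
```

{"api": "drive_tool", "payload": {"increments": [[[5, 38, 0], [0, 0, 0], 0], [[3, 24, 0], [0, 0, 0], 0], [[0.5, 8, 0], [0, 0, 0], 0], [[0, 0, -25], [0, 0, 0], 0], [[0, 0, -35], [0, 0, 0], 0], [[0, 0, -30], [0, 0, 0], 0], [[0, 0, -13], [0, 0, 0], 0], [[0, 0, 0], [0, 0, 0], 0]]}}

```text
clock: 23.75
eef_pos: [0.4709, 0.2398, 0.0563]
tool_rot: [0.125, 0.992, -0.002, -0.003]
ft_force: [-0.0, -0.8, 0.1]
grip_width: 0.0243
grasp_force: 60.2
```

{"api": "drive_tool", "payload": {"increments": [[[0, 0, -1], [0, 0, 0], 0], [[0, 0, -1], [0, 0, 0], 0], [[0, 0, 0], [0, 0, 0], 0], [[0, 0, 0], [0, 0, 0], 0]]}}

```text
clock: 24.08
eef_pos: [0.4739, 0.2418, 0.0577]
tool_rot: [0.125, 0.992, 0.0, 0.0]
ft_force: [-0.0, 0.4, -1.2]
grip_width: 0.0245
grasp_force: 60.2
```

{"api": "drive_tool", "payload": {"increments": [[[0, 0, -1], [0, 0, 0], 0], [[0, 0, -0.6], [0, 0, 0], 0], [[0, 0, 0], [0, 0, 0], 0], [[0, 0, 0], [0, 0, 0], 0]]}}

```text
clock: 24.42
eef_pos: [0.4736, 0.2419, 0.0557]
tool_rot: [0.125, 0.992, 0.0, 0.0]
ft_force: [-0.0, -0.9, -1.3]
grip_width: 0.0243
grasp_force: 60.2
```

{"api": "drive_tool", "payload": {"increments": [[[0, 0, -0.7], [0, 0, 0], 0], [[0, 0, 0], [0, 0, 0], 0], [[0, 0, 0], [0, 0, 0], 0]]}}

```text
clock: 24.67
eef_pos: [0.4736, 0.2419, 0.0549]
tool_rot: [0.125, 0.992, -0.0, -0.0]
ft_force: [-0.2, -0.7, -0.8]
grip_width: 0.0243
grasp_force: 60.2
```

{"api": "drive_tool", "payload": {"increments": [[[0, 0, -0.6], [0, 0, 0], 0], [[0, 0, 0], [0, 0, 0], 0], [[0, 0, 0], [0, 0, 0], 0]]}}

```text
clock: 24.92
eef_pos: [0.4737, 0.2419, 0.0545]
tool_rot: [0.125, 0.992, 0.0, 0.0]
ft_force: [0.4, -0.6, 0.7]
grip_width: 0.0244
grasp_force: 60.4
```

{"api": "drive_tool", "payload": {"increments": [[[0, 0, -0.6], [0, 0, 0], 0], [[0, 0, 0], [0, 0, 0], 0.3], [[0, 0, 0], [0, 0, 0], 0.6], [[0, 0, 0], [0, 0, 0], 0.7], [[0, 0, 0], [0, 0, 0], 0.7], [[0, 0, 15], [0, 0, 0], 0.7], [[0, 0, 35], [0, 0, 0], 0.7], [[0, 0, 40], [0, 0, 0], 0.7]]}}

```text
clock: 25.58
eef_pos: [0.4713, 0.2408, 0.1419]
tool_rot: [0.125, 0.992, -0.002, -0.003]
ft_force: [1.2, -0.2, 0.0]
grip_width: 0.0594
grasp_force: 0.0
```

{"api": "drive_tool", "payload": {"increments": [[[7, -18, 30], [0, 0, 0], 0.7], [[15, -36, 0], [0, 0, 0], 0.7], [[16, -38, 0], [0, 0, 0], 0.7], [[16, -38, 0], [0, 0, 0], 0.7], [[16, -38, 0], [0, 0, 0], 0.7], [[16, -38, 0], [0, 0, 0], 0.7], [[16, -38, 0], [0, 0, 0], 0.7], [[16, -38, 0], [0, 0, 0], 0.7]]}}

```text
clock: 26.25
eef_pos: [0.592, -0.042, 0.1735]
tool_rot: [0.125, 0.992, 0.0, -0.0]
ft_force: [0.5, 0.7, -0.2]
grip_width: 0.06
grasp_force: 0.0
```

{"api": "drive_tool", "payload": {"increments": [[[16, -38, 0], [0, 0, 0], 0.7], [[16, -38, 0], [0, 0, 0], 0.7], [[16, -38, 0], [0, 0, 0], 0.7], [[12, -28, 0], [0, 0, 0], 0.7], [[6, -12.3, 0], [0, 0, 0], 0.7], [[0, 0, 0], [0, 0, 0], 0.7], [[0, 0, 0], [0, 0, 0], 0.7]]}}

```text
clock: 26.83
eef_pos: [0.6573, -0.1951, 0.1725]
tool_rot: [0.125, 0.992, 0.0, -0.001]
ft_force: [0.5, -0.8, 0.2]
grip_width: 0.0598
grasp_force: 0.0
```

```bash
python3 m2.py stamp,square,.441,-.258,.012 stamp,round,.4735,.2413,.004 rest,triangle,.443,.0065,0 stamp,triangle,.6575,-.195,.012
```

```text
stamp_square top [ 0.4435 -0.247   1.1301] 0.377
stamp_square scene none
stamp_round top none
stamp_round scene [0.4724 0.2418 0.0161] 0.042
rest_triangle top [0.4436 0.0065 0.2773] 0.047
rest_triangle scene [0.4424 0.0063 0.2648] 0.056
stamp_triangle top [ 0.6584 -0.1942  0.1952] 0.056
stamp_triangle scene [ 0.6575 -0.1957  0.2133] 0.038
top 12
scene 13
27.3333 [ 0.65763069 -0.19381615  0.17406154] [-0.06443674 -0.42765776  0.06744353]
```

View pics/s_last.png

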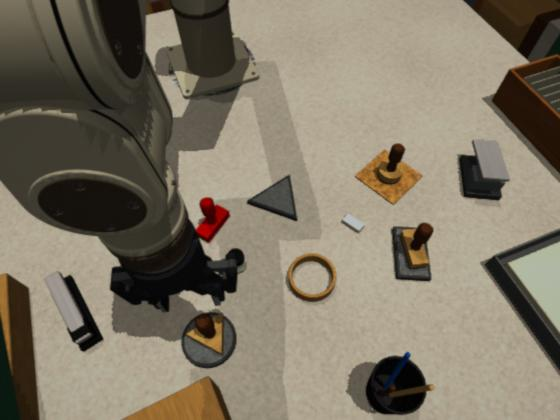

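{"api": "drive_tool", "payload": {"increments": [[[0, 0, -25], [0, 0, 0], 0.7], [[0, 0, -25], [0, 0, 0], 0.7], [[0, 0, -25], [0, 0, 0], 0.7], [[0, 0, -15], [0, 0, 0], 0.7], [[0, 0, 0], [0, 0, 0], 0.7]]}}

```text
clock: 27.75
eef_pos: [0.6545, -0.1933, 0.0789]
tool_rot: [0.124, 0.992, 0.001, -0.004]
ft_force: [-0.3, -0.5, -0.9]
grip_width: 0.0597
grasp_force: 0.0
```

{"api": "drive_tool", "payload": {"increments": [[[0, 0, -14], [0, 0, 0], 0.7], [[0, 0, -8], [0, 0, 0], 0.7], [[0, 0, 0], [0, 0, 0], 0.6], [[0, 0, 0], [0, 0, 0], 0], [[0, 0, 0], [0, 0, 0], 0], [[0, 0, 0], [0, 0, 0], 0], [[0, 0, 0], [0, 0, 0], 0], [[0, 0, 0], [0, 0, 0], 0]]}}

```text
clock: 28.42
eef_pos: [0.6585, -0.1947, 0.0632]
tool_rot: [0.125, 0.992, -0.0, 0.001]
ft_force: [-1.4, -0.9, 3.3]
grip_width: 0.0244
grasp_force: 59.3
```

{"api": "drive_tool", "payload": {"increments": [[[0, 0, 0], [0, 0, 0], 0], [[0, 0, 15], [0, 0, 0], 0], [[0, 0, 30], [0, 0, 0], 0], [[0, 0, 35], [0, 0, 0], 0], [[-10, 9, 20], [0, 0, 0], 0], [[-24, 23, 0], [0, 0, 0], 0], [[-29, 27, 0], [0, 0, 0], 0], [[-29, 27, 0], [0, 0, 0], 0]]}}

```text
clock: 29.08
eef_pos: [0.5644, -0.1078, 0.1613]
tool_rot: [0.125, 0.992, 0.0, -0.0]
ft_force: [-0.4, 1.0, -1.4]
grip_width: 0.0246
grasp_force: 59.0
```

{"api": "drive_tool", "payload": {"increments": [[[-29, 27, 0], [0, 0, 0], 0], [[-29, 28, 0], [0, 0, 0], 0], [[-29, 28, 0], [0, 0, 0], 0], [[-24, 22, 0], [0, 0, 0], 0], [[-11.4, 10.5, 0], [0, 0, 0], 0], [[0, 0, -25], [0, 0, 0], 0], [[0, 0, -35], [0, 0, 0], 0], [[0, 0, -25], [0, 0, 0], 0]]}}

```text
clock: 29.75
eef_pos: [0.4423, 0.0076, 0.0754]
tool_rot: [0.124, 0.992, 0.0, 0.0]
ft_force: [0.0, -0.3, -2.4]
grip_width: 0.0249
grasp_force: 59.0
```

{"api": "drive_tool", "payload": {"increments": [[[0, 0, -10], [0, 0, 0], 0], [[0, 0, -2], [0, 0, 0], 0], [[0, 0, 0], [0, 0, 0], 0], [[0, 0, 0], [0, 0, 0], 0], [[0, 0, 0], [0, 0, 0], 0]]}}

```text
clock: 30.17
eef_pos: [0.4434, 0.0071, 0.0648]
tool_rot: [0.125, 0.992, 0.0, 0.0]
ft_force: [-0.5, -0.5, -0.5]
grip_width: 0.0244
grasp_force: 59.6
```

{"api": "drive_tool", "payload": {"increments": [[[0, 0, -0.8], [0, 0, 0], 0], [[0, 0, 0], [0, 0, 0], 0], [[0, 0, 0], [0, 0, 0], 0]]}}

```text
clock: 30.42
eef_pos: [0.4434, 0.0071, 0.0641]
tool_rot: [0.125, 0.992, 0.0, 0.0]
ft_force: [0.3, 0.7, -1.1]
grip_width: 0.0241
grasp_force: 59.6
```

{"api": "drive_tool", "payload": {"increments": [[[0, 0, -0.8], [0, 0, 0], 0], [[0, 0, 0], [0, 0, 0], 0], [[0, 0, 0], [0, 0, 0], 0]]}}

```text
clock: 30.67
eef_pos: [0.4432, 0.0071, 0.0631]
tool_rot: [0.125, 0.992, -0.0, -0.0]
ft_force: [-0.3, -0.2, -1.4]
grip_width: 0.0242
grasp_force: 59.6
```

{"api": "drive_tool", "payload": {"increments": [[[0, 0, -0.7], [0, 0, 0], 0], [[0, 0, 0], [0, 0, 0], 0], [[0, 0, 0], [0, 0, 0], 0]]}}

```text
clock: 30.92
eef_pos: [0.4435, 0.007, 0.0627]
tool_rot: [0.125, 0.992, -0.0, 0.0]
ft_force: [-0.3, -0.6, 3.4]
grip_width: 0.0246
grasp_force: 60.1
```

{"api": "drive_tool", "payload": {"increments": [[[0, 0, -0.5], [0, 0, 0], 0], [[0, 0, 0], [0, 0, 0], 0.3], [[0, 0, 0], [0, 0, 0], 0.6], [[0, 0, 0], [0, 0, 0], 0.7], [[0, 0, 0], [0, 0, 0], 0.7], [[0, 0, 15], [0, 0, 0], 0.7], [[0, 0, 35], [0, 0, 0], 0.7], [[0, 0, 40], [0, 0, 0], 0.7]]}}

```text
clock: 31.58
eef_pos: [0.4408, 0.0071, 0.1507]
tool_rot: [0.125, 0.992, -0.0, -0.003]
ft_force: [1.6, 0.7, 0.0]
grip_width: 0.0596
grasp_force: 0.0
```

{"api": "drive_tool", "payload": {"increments": [[[2, 18, 15], [0, 0, 0], 0.7], [[5, 37, 0], [0, 0, 0], 0.7], [[5, 40, 0], [0, 0, 0], 0.7], [[5, 40, 0], [0, 0, 0], 0.7], [[5, 40, 0], [0, 0, 0], 0.7], [[5, 34, 0], [0, 0, 0], 0.7], [[3, 19, 0], [0, 0, 0], 0.7], [[0.4, 6.8, 0], [0, 0, 0], 0.7]]}}

```text
clock: 32.25
eef_pos: [0.4738, 0.2452, 0.1664]
tool_rot: [0.123, 0.992, 0.0, 0.0]
ft_force: [-0.5, -0.1, 0.6]
grip_width: 0.0597
grasp_force: 0.0
```

{"api": "drive_tool", "payload": {"increments": [[[0, 0, 0], [0, 0, 0], 0.7], [[0, 0, 0], [0, 0, 0], 0.7]]}}

```text
clock: 32.42
eef_pos: [0.4731, 0.2413, 0.1664]
tool_rot: [0.124, 0.992, -0.001, -0.0]
ft_force: [-0.7, -0.5, -0.2]
grip_width: 0.0598
grasp_force: 0.0
```

```bash
python3 m2.py stamp,square,.441,-.258,.012 stamp,round,.4735,.2413,.004 rest,round,.6595,-.201,0 stamp,triangle,.443,.0065,.012
```

```text
stamp_square top [ 0.4408 -0.2571  1.3229] 0.048
stamp_square scene [ 0.4394 -0.2587  1.3471] 0.044
stamp_round top [0.4723 0.2424 0.1734] 0.176
stamp_round scene [0.4717 0.2419 0.1014] 0.083
rest_round top [ 0.66   -0.2001  0.0587] 0.028
rest_round scene [ 0.6596 -0.2018  0.0617] 0.028
stamp_triangle top [0.4427 0.0072 0.2007] 0.057
stamp_triangle scene [0.4415 0.0068 0.1811] 0.07
top 14
scene 15
32.9167 [0.47372333 0.24148799 0.16708019] [0.52668201 0.21035849 0.0409161 ]
```

View pics/t_last.png

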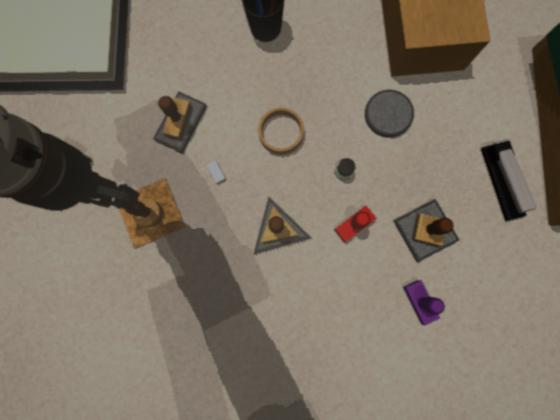

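{"api": "drive_tool", "payload": {"increments": [[[0, 0, -35], [0, 0, 0], 0.7], [[0, 0, -35], [0, 0, 0], 0.7], [[0, 0, -24], [0, 0, 0], 0.7], [[0, 0, -13], [0, 0, 0], 0.7], [[0, 0, -6], [0, 0, 0], 0.7], [[0, 0, 0], [0, 0, 0], 0.7], [[0, 0, 0], [0, 0, 0], 0.4], [[0, 0, 0], [0, 0, 0], 0]]}}

```text
clock: 33.58
eef_pos: [0.4748, 0.2424, 0.0553]
tool_rot: [0.125, 0.992, 0.001, 0.001]
ft_force: [0.2, 0.3, 0.6]
grip_width: 0.0368
grasp_force: 0.0
```

{"api": "drive_tool", "payload": {"increments": [[[0, 0, 0], [0, 0, 0], 0], [[0, 0, 0], [0, 0, 0], 0], [[0, 0, 0], [0, 0, 0], 0], [[0, 0, 0], [0, 0, 0], 0], [[0, 0, 0], [0, 0, 0], 0]]}}

```text
clock: 34.0
eef_pos: [0.4748, 0.2425, 0.0555]
tool_rot: [0.125, 0.992, 0.001, 0.001]
ft_force: [-0.1, -0.2, 6.1]
grip_width: 0.0245
grasp_force: 59.1
```

{"api": "drive_tool", "payload": {"increments": [[[0, 0, 15], [0, 0, 0], 0], [[0, 0, 30], [0, 0, 0], 0], [[0, 0, 40], [0, 0, 0], 0], [[0, 0, 35], [0, 0, 0], 0], [[6, -15, 0], [0, 0, 0], 0], [[14, -34, 0], [0, 0, 0], 0], [[16, -38, 0], [0, 0, 0], 0], [[16, -38, 0], [0, 0, 0], 0]]}}

```text
clock: 34.67
eef_pos: [0.5257, 0.1162, 0.1743]
tool_rot: [0.123, 0.992, 0.0, 0.0]
ft_force: [1.3, 0.2, -0.9]
grip_width: 0.0242
grasp_force: 59.2
```

{"api": "drive_tool", "payload": {"increments": [[[16, -38, 0], [0, 0, 0], 0], [[16, -38, 0], [0, 0, 0], 0], [[16, -38, 0], [0, 0, 0], 0], [[16, -38, 0], [0, 0, 0], 0], [[16, -38, 0], [0, 0, 0], 0], [[16, -38, 0], [0, 0, 0], 0], [[16, -38, 0], [0, 0, 0], 0], [[14, -34, 0], [0, 0, 0], 0]]}}

```text
clock: 35.33
eef_pos: [0.6518, -0.1857, 0.1734]
tool_rot: [0.125, 0.992, -0.0, -0.0]
ft_force: [1.0, 0.9, -0.8]
grip_width: 0.0246
grasp_force: 59.2
```

{"api": "drive_tool", "payload": {"increments": [[[8.3, -17.3, 0], [0, 0, 0], 0], [[0, 0, 0], [0, 0, 0], 0], [[0, 0, -25], [0, 0, 0], 0], [[0, 0, -35], [0, 0, 0], 0], [[0, 0, -30], [0, 0, 0], 0], [[0, 0, -14], [0, 0, 0], 0], [[0, 0, -4.5], [0, 0, 0], 0], [[0, 0, 0], [0, 0, 0], 0]]}}

```text
clock: 36.0
eef_pos: [0.6583, -0.1993, 0.0642]
tool_rot: [0.124, 0.992, 0.0, -0.002]
ft_force: [0.4, 0.1, -2.1]
grip_width: 0.0248
grasp_force: 59.7
```

{"api": "drive_tool", "payload": {"increments": [[[0, 0, 0], [0, 0, 0], 0], [[0, 0, -1], [0, 0, 0], 0], [[0, 0, -0.7], [0, 0, 0], 0], [[0, 0, 0], [0, 0, 0], 0], [[0, 0, 0], [0, 0, 0], 0]]}}

```text
clock: 36.42
eef_pos: [0.66, -0.2003, 0.0638]
tool_rot: [0.125, 0.992, -0.0, 0.0]
ft_force: [-0.2, -0.3, -0.2]
grip_width: 0.0243
grasp_force: 59.7
```

{"api": "drive_tool", "payload": {"increments": [[[0, 0, -0.7], [0, 0, 0], 0], [[0, 0, 0], [0, 0, 0], 0], [[0, 0, 0], [0, 0, 0], 0]]}}

```text
clock: 36.67
eef_pos: [0.66, -0.2004, 0.0631]
tool_rot: [0.125, 0.992, 0.0, 0.0]
ft_force: [1.4, -0.1, -1.3]
grip_width: 0.0246
grasp_force: 59.8
```

{"api": "drive_tool", "payload": {"increments": [[[0, 0, -0.6], [0, 0, 0], 0], [[0, 0, 0], [0, 0, 0], 0], [[0, 0, 0], [0, 0, 0], 0]]}}

```text
clock: 36.92
eef_pos: [0.6601, -0.2005, 0.063]
tool_rot: [0.125, 0.992, -0.0, 0.0]
ft_force: [-0.6, -0.5, 2.3]
grip_width: 0.0244
grasp_force: 60.1
```

{"api": "drive_tool", "payload": {"increments": [[[0, 0, -0.5], [0, 0, 0], 0], [[0, 0, 0], [0, 0, 0], 0], [[0, 0, 0], [0, 0, 0], 0]]}}

```text
clock: 37.17
eef_pos: [0.6601, -0.2006, 0.063]
tool_rot: [0.125, 0.992, -0.0, 0.001]
ft_force: [-1.5, 0.4, 4.7]
grip_width: 0.0239
grasp_force: 60.5
```

Contact; release, lift and move away from the view.

{"api": "drive_tool", "payload": {"increments": [[[0, 0, 0], [0, 0, 0], 0.3], [[0, 0, 0], [0, 0, 0], 0.6], [[0, 0, 0], [0, 0, 0], 0.7], [[0, 0, 0], [0, 0, 0], 0.7], [[0, 0, 15], [0, 0, 0], 0.7], [[0, 0, 35], [0, 0, 0], 0.7], [[0, 0, 40], [0, 0, 0], 0.7], [[0, 0, 30], [0, 0, 0], 0.7]]}}

```text
clock: 37.83
eef_pos: [0.6601, -0.2004, 0.184]
tool_rot: [0.125, 0.992, -0.0, 0.0]
ft_force: [1.6, -0.6, 0.9]
grip_width: 0.0597
grasp_force: 0.0
```

{"api": "drive_tool", "payload": {"increments": [[[-15, 25, 20], [0, 0, 0], 0.7], [[-20, 30, 20], [0, 0, 0], 0.7], [[-20, 30, 0], [0, 0, 0], 0.7], [[-20, 30, 0], [0, 0, 0], 0.7], [[-20, 30, 0], [0, 0, 0], 0.7], [[-20, 30, 0], [0, 0, 0], 0.7], [[-20, 30, 0], [0, 0, 0], 0.7], [[-20, 30, 0], [0, 0, 0], 0.7]]}}

```text
clock: 38.5
eef_pos: [0.5035, 0.0358, 0.2216]
tool_rot: [0.125, 0.992, 0.0, -0.0]
ft_force: [0.2, 0.6, 0.4]
grip_width: 0.0597
grasp_force: 0.0
```

{"api": "drive_tool", "payload": {"increments": [[[-20, 30, 0], [0, 0, 0], 0.7], [[-20, 30, 0], [0, 0, 0], 0.7], [[-20, 30, 0], [0, 0, 0], 0.7], [[-20, 30, 0], [0, 0, 0], 0.7], [[-20, 30, 0], [0, 0, 0], 0.7], [[-10, 15, 0], [0, 0, 0], 0.7], [[0, 0, 0], [0, 0, 0], 0.7], [[0, 0, 0], [0, 0, 0], 0.7]]}}

```text
clock: 39.17
eef_pos: [0.3945, 0.2002, 0.2219]
tool_rot: [0.123, 0.992, -0.0, 0.0]
ft_force: [0.6, -0.3, 0.6]
grip_width: 0.0598
grasp_force: 0.0
```

```bash
python3 m2.py stamp,square,.441,-.258,.012 stamp,round,.6598,-.201,.012 stamp,oblong,.6464,.1904,.012 stamp,triangle,.443,.0065,.012
```

```text
stamp_square top [ 0.4406 -0.257   1.3571] 0.055
stamp_square scene [ 0.4403 -0.2585  1.3377] 0.048
stamp_round top [ 0.659  -0.1995  0.1781] 0.052
stamp_round scene [ 0.6577 -0.2012  0.1691] 0.036
stamp_oblong top [0.646  0.1923 2.8868] 0.046
stamp_oblong scene [0.6455 0.1909 2.8783] 0.043
stamp_triangle top [0.4433 0.0072 0.192 ] 0.116
stamp_triangle scene [0.4424 0.0066 0.1985] 0.048
top 16
scene 17
39.6667 [0.39520184 0.19913929 0.22184971] [-0.00923507 -0.48670122 -0.19818681]
```

View pics/s_last.png

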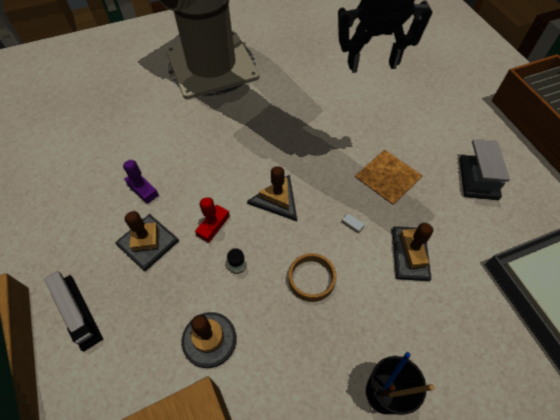

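The scene picture shows every stamp upright and centred on its rest within about 2 mm: square (142,240), triangle (277,190), oblong (415,247) and round (206,335). The mat at (389,176) is empty and the arm is clear of everything.

```bash
python3 -c "
from workcell import job_done;print(job_done())"
```

```text
the job is handed in; nothing more can be done
None
```

I've handed the job in: all four stamps stand upright on their matching rests, within about 2 mm of centre by the last camera measurements, and the mat is empty. It took about 40 s of the 136 s allowed.

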